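Take the combination padlock off the knife box and hold it up

TASK

The knife box is only day-locked: turn the black dial of its brass padlock, notch by notch, until the red mark clicks into line with the white line on the lock, pull the shackle open without forcing it, and take the lock off the staple of the hasp. Finish while still holding the lock up, open and level with its dial on top, at least 10 cm above the lid and well clear of the box, so that the cook can take it; leave the mug and the tins beside the box where they are.

Things in the scene. Friction and masses are not known exactly. Their poses are not given: they have to be found in the camera images.
- knife_box: Fixed dark blue-grey steel box, 150 (its x) x 220 (its y) x 80 mm high, on the worktop. Origin: centre of its underside; x points to its hinged back, y to its left, z up. The flat lid top is 80 mm above the origin. A 2 mm steel hasp strap (look only) comes up over the front edge and lies on the lid round the staple. A wall cabinet hangs behind and above it, 0.52 m over the worktop.
- staple (a point): Centre of the staple's hole, 13 mm above the lid, fixed 30 mm in front and 15 mm left of the lid's centre; axes like the box's. An upright arch of 5 mm round steel wire: two legs 19 mm apart along y (14 mm clear), top 25.5 mm above the lid. The hole looks along the box's x; one leg of the shackle passes through it.
- lock_center (a point): Middle, half-way up, of the brass body of the padlock, a loose thing of about 0.45 kg lying flat on the lid, its axes nearly parallel to the box's. Body 60 (its x) x 54 (its y) x 26 mm (z, up through the dial). The lid is bare beside its y faces: grasp it there from above, across its y, with the fingertips just over the lid.
- bend (a point): Middle of the bar at the crown of the shackle, a U of 7 mm round steel in the lock's mid-plane: legs at y = +15 and -15 mm of the lock, coming out of the body's -x face, 55 mm from the body's centre when shut. It moves out with the shackle. The leg at +y is the free one and goes through the staple, which at the start stands near the point gap.
- gap (a point): Point of the lock's frame 37.5 mm to its -x and 15 mm to its +y from lock_center (7.5 mm outside the -x face, on the line of the free leg; axes like the lock's). With the shackle fully open the tip of the free leg is 15 mm off the body and this is the middle of the gap: when the staple's centre stands here (within 4 mm along x, 8 mm along y) the lock lifts straight off it.
- dial_grip (a point): Point on the axis of the dial, half-way up its round grip: knurled black knob 32 mm across and 16 mm high, its top 46 mm above the lid, on a flat black skirt 46 mm across whose upper face is 30.5 mm above the lid. The axis stands at the centre of the lock's body. It can be gripped from above at any yaw.
- red_mark (a point): Middle of the broad red mark on the skirt of the dial, 19.5 mm from the dial's axis. The other nine notches have thin white ticks. A red line on top of the knob points the same way. The mark has to point to the white index line on the body, on the -x side of the dial (the side of the shackle).
- dial (a joint): Angle of the dial against the lock's body, rad; 0 (or a full turn) with the red mark in line with the white line, growing anticlockwise seen from above. Ten click stops 0.628 rad apart hold it with about 0.07 N m; left near a stop it snaps in. It starts one to four notches anticlockwise of the mark and turns freely both ways. Only at 0 does the gate inside free the shackle.
- shackle (a joint): How far the shackle is drawn out of the body, m: 0 shut, 0.020 fully open. Stiff (2 N), stays where left; with the dial off the mark it is blocked after about 2 mm. It opens when the body is held and drawn about 30 mm towards its own +x (the back of the box): the staple catches in the bend and holds the shackle back. Then the body is brought back towards -x to free the staple.
- mug_1: Green mug, 86 x 118 x 96 mm, standing behind the box; origin: centre of its underside.
- tin_1: Round food tin, 76 mm across and 58 mm high, standing right of the box; origin: centre of its underside.
- tin_2: Flat oblong tin, 63 x 105 x 26 mm, lying left of the box; origin: centre of its underside.

How it is judged:
By the outcome, as a careful person would: the job done as asked, in the order asked, and still so for the second after the job is handed in, while the arm keeps its last pose, push and grip.
It also fails if it takes over 58 s, if anything falls off the work surface, if the arm or the gripper's body presses on something with over 40 N, if the wrist force passes 120 N, or if a joint passes its speed limit or range.

ROBOT

A 6-joint arm with a two-finger parallel gripper is mounted at the origin on a cart in front of the work surface, level with it; the furniture and walls round the work are solid. World frame = base frame: x ahead of the robot, y to its left, z up, the work surface at z = 0. Lengths are in m, angles in rad, forces in N, time in s.
With the tool pointing down it reaches from about 0.25 to 0.725 m from the base axis. Payload 4 kg.
Tool frame: the origin (TCP) lies on the centre line of the jaws, within the pads' length; the fingertips stand 11 mm ahead of it and the grasp point (between the pads) lies 8 mm behind it (bot.nose_length is the distance from the TCP to the fingertips, in m); z points along the fingers, y is the direction in which the jaws open and shut (so a half turn about z gives the same grasp; the last joint's range is limited). The gripper opens to 85 mm and grips with 20 to 120 N. Pads are 22 mm wide; open, the fingers measure 114 mm over their backs; the gripper's body (76 mm by 85 mm) begins 54 mm behind the grasp point. The pads swing forward as they close: fully open they stand 13 mm farther back than shut.
Start: joints at [-1.313, 0.241, 0.005, 1.335, 0, 1.571], TCP at [0.127, -0.483, 0.242] pointing down, gripper open.
Joint ranges: [-2.72, 2.72], [-1.05, 1.87], [-1.09, 1.28], [-1.99, 2.15], [-1.42, 1.44], [-3.14, 3.14]. Speed limits (rad/s): [2.79, 2.79, 3.14, 3.14, 3.14, 3.14].

INTERFACE

Orientations are given as a unit quaternion [x, y, z, w].
In Python, from workcell import bot gives the robot as it stands.
- The arm moves only by the tool play_rows, never from a script. Its argument "plan" is one flat list of numbers, 6 for each row, row after row: the shift along the tool's x, y, z in mm, then the turn, a rotation vector about the tool's x, y, z in rad. A call has 1 to 20 rows; each row shifts and turns the commanded pose from where the row before left it, along the tool's axes as they then stand; what a row does not reach is not made up. A row lasts 1/8 s, in which the tool goes at most 62.5 mm and 10.7 degrees, less where a joint would pass 70% of its speed; a pose out of reach is approached as far as the arm can. A call with a gripper value outside its range is refused whole. "hand" is the opening in per cent of the stroke, from 0 (shut) to 100 (fully open), set as the call begins (left out, the last holds). The fingers move at their own pace and stop on an object; the grip force is fixed at half the most. Time passes only in rows, so rows that do not move let the fingers close. It gives the time, the measured TCP pose, the force and the opening at its end, in the units of the state.
- bot.get_obs(): the state, without advancing time (a new reading comes with each control period).
- bot.camera(name): name is "side" or "top" or "wrist"; returns a dict with "frame" (420x560x3 uint8, blue, green, red), "range_z" (420x560 float32, m along the optical axis (not along the pixel's ray), 0 where there is no reading), "K" (3x3 intrinsics, pixels), "dist" ([k1, k2, p1, p2, k3] as OpenCV has them; the pictures are not rectified), "cam_to_world" (4x4, takes a point from camera to world coordinates). Camera axes: x right, y down, z forward; pixel columns grow to the right and rows downward; lengths in m; the calibration is good to about 2 mm. A picture is of the moment at which its call begins.
- bot.job_done(): hands the job in, once; it reports no verdict.
Trained networks look in the newest picture that a camera, given by its name, has taken for a name from the list of things; names that differ only in an ending like _2 or _b are one class to them, and where a whole thing is asked for, a point or a joint stands for the part that bears it (a point fixed in the world has none). Each returns a list of dicts, best first, with "p" (0 to 1); they miss things now and then, are a little off and sometimes report something else, mostly with a low value. They report only what shows in the picture. A call takes as long as a camera call.
- bot.outline_of(query, camera): "mask" (420x560 bool, what is visible of it) and "point" ([row, column] in pixels, amid what is visible of it).
The state is a dict: "clock": time; "joint_pos": joint angles; "joint_vel": joint speeds; "tau": joint torques, N m; "eef_pos": TCP position; "tool_rot": TCP orientation; "ft_force": force on the tool from outside, world axes, zero at the start; "ft_torque": the same for the moment, N m; "grip_width": finger opening in m.
Only numpy, scipy, OpenCV 4.12 (cv2) and the standard library are available. Lean on these libraries where they do the work, as an engineer would, in place of code of your own. Each camera call takes 0.05 s, during which the arm holds its last target.

## Working session

There is one attempt and no reset: what is moved stays moved. The work goes in short steps, Python scripts to look and compute and a tool call to move; the robot and the scene stay as the last step left them, time stands still between calls to the robot, and variables do not carry over. Pictures are saved under pics/ and viewed, and the job is handed in when it is done.

Besides the shell and the picture viewer there is one more tool, called by a JSON object that holds its "api" and its "payload". play_rows: Moves the arm, as the interface text tells. Its arguments: {"type":"object","properties":{"plan":{"type":"array","items":{"type":"number"}},"hand":{"type":"number"}},"required":["plan"]}

```bash
mkdir -p pics; ls; python3 - <<'E'
from workcell import bot
import cv2
o=bot.get_obs()
for k in o: print(k,o[k])
print(bot.nose_length)
for n in ["side","top","wrist"]:
    c=bot.camera(n); cv2.imwrite(f"pics/{n}0.png",c["frame"]); print(n,c["K"],c["dist"],c["cam_to_world"])
E
```

```text
pics
clock 0.0
joint_pos [-1.31300464e+00  2.41426667e-01  3.72893694e-03  1.33520183e+00
 -9.20719371e-06  1.57082651e+00]
joint_vel [ 1.43675008e-03  1.64392778e-05 -1.24426133e-03 -8.19799800e-04
  1.09862385e-03  6.37195800e-04]
tau [-9.09646205e-04 -3.72316289e+01  2.52409852e+01  1.69534574e-02
 -7.96396967e-05 -1.24845201e-06]
eef_pos [ 0.12731533 -0.48289055  0.2414079 ]
tool_rot [ 9.91705817e-01  1.28524189e-01 -1.39755351e-04 -1.04230078e-03]
ft_force [ 0.22373436 -0.02321827  0.27387424]
ft_torque [ 0.00445182 -0.05656845  0.01018895]
grip_width 0.08520733664075561
0.011
side [[429.43004552   0.         273.30129286]
 [  0.         429.43004552 214.72120482]
 [  0.           0.           1.        ]] [-0.01482719  0.          0.          0.          0.        ] [[ 0.99717747  0.05804481 -0.0476223   0.57553964]
 [ 0.07163274 -0.54551454  0.83503452 -0.65681807]
 [ 0.02249076 -0.83608893 -0.54813272  0.58311256]
 [ 0.          0.          0.          1.        ]]
top [[517.24521117   0.         277.82646848]
 [  0.         517.24521117 210.33720876]
 [  0.           0.           1.        ]] [-0.10409996  0.          0.          0.          0.        ] [[ 0.01757792 -0.98382717  0.17825578  0.34345596]
 [-0.99973075 -0.01999525 -0.01177346  0.06316131]
 [ 0.01514732 -0.17800083 -0.98391375  1.256082  ]
 [ 0.          0.          0.          1.        ]]
wrist [[318.32241741   0.         283.36276071]
 [  0.         318.32241741 210.60451078]
 [  0.           0.           1.        ]] [0.00461793 0.         0.         0.         0.        ] [[ 0.25532011 -0.93294462 -0.25382271  0.19162343]
 [-0.96685603 -0.24664317 -0.06600419 -0.46692911]
 [-0.00102538  0.26226222 -0.9649961   0.37370015]
 [ 0.          0.          0.          1.        ]]
```

View pics/side0.png

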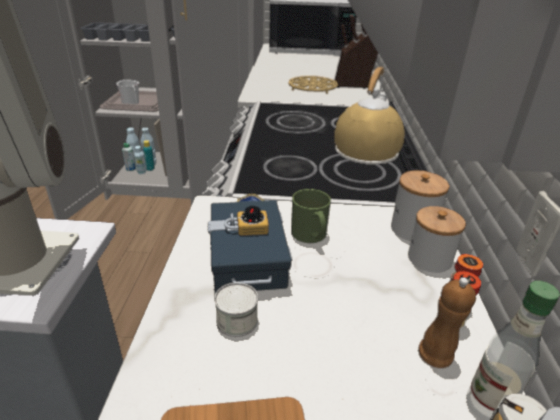

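View pics/top0.png

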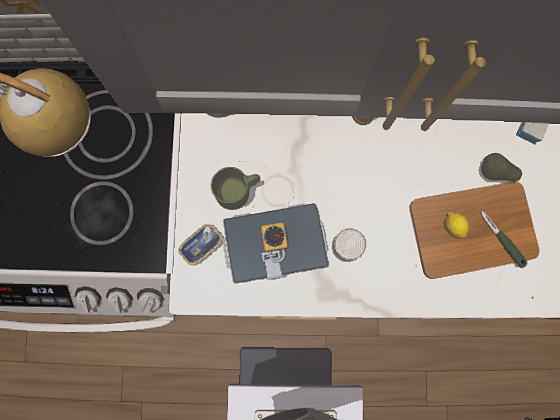

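View pics/wrist0.png

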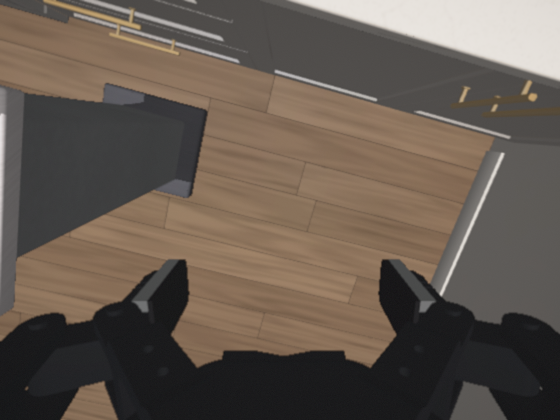

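```bash
cat > h.py <<'E'
import numpy as np, cv2
from workcell import bot
from scipy.spatial.transform import Rotation as R
def ray(c,uv):
    p=cv2.undistortPoints(np.array(uv,float).reshape(-1,1,2),c["K"],c["dist"]).reshape(-1,2)
    return np.c_[p,np.ones(len(p))]
def onplane(c,uv,z):
    T=c["cam_to_world"]; d=ray(c,uv)@T[:3,:3].T; o=T[:3,3]
    return o+d*((z-o[2])/d[:,2])[:,None]
def cloud(c,mask=None):
    z=c["range_z"]; v,u=np.nonzero((z>0)&(mask if mask is not None else True))
    r=ray(c,np.c_[u,v])*z[v,u][:,None]; T=c["cam_to_world"]
    return r@T[:3,:3].T+T[:3,3],u,v
def proj(c,P):
    T=np.linalg.inv(c["cam_to_world"]); 
    return cv2.projectPoints(np.atleast_2d(np.array(P,float)),cv2.Rodrigues(T[:3,:3])[0],T[:3,3],c["K"],np.array(c["dist"]))[0].reshape(-1,2)
E
python3 - <<'E'
from h import *
c=bot.camera("top")
f=c["frame"][180:310,160:380]
cv2.imwrite("pics/topz.png",cv2.resize(f,None,fx=3.6,fy=3.6,interpolation=cv2.INTER_CUBIC))
for q in ["knife_box","staple","lock_center","bend","gap","dial_grip","red_mark","mug_1","tin_1","tin_2"]:
    try:
        for r in bot.outline_of(q,"top")[:2]:
            m=r["mask"]; P,u,v=cloud(c,m); print(q,round(r["p"],2),r["point"],m.sum(),np.median(P,0).round(3) if len(P) else None)
            if q=="knife_box":
                k=(abs(P[:,2]-.08)<.008); rc=cv2.minAreaRect((P[k,:2]*1000).astype(np.float32)); print(rc,np.median(P[k,2]))
    except Exception as e: print(q,e)
E
```

```text
knife_box 0.98 [247.8, 275.5] 5897 [0.478 0.056 0.08 ]
((479.64599609375, 54.64552307128906), (156.0888671875, 220.69094848632812), 11.218759536743164) 0.08020618862332862
staple 0.62 [249.9, 276.7] 5717 [0.477 0.058 0.08 ]
lock_center 0.92 [241.9, 272.2] 820 [0.484 0.055 0.107]
bend 0.42 [260.5, 277.1] 81 [0.445 0.047 0.096]
gap 0.59 [235.6, 274.7] 758 [0.486 0.057 0.107]
dial_grip 0.79 [237.1, 275.8] 312 [0.492 0.059 0.12 ]
red_mark 0.87 [236.1, 273.3] 349 [0.491 0.057 0.114]
red_mark 0.53 [246.7, 346.2] 896 [ 0.483 -0.117  0.055]
mug_1 0.96 [187.2, 231.9] 1432 [0.624 0.162 0.032]
tin_1 0.79 [243.6, 202.4] 1008 [0.481 0.235 0.023]
tin_1 0.73 [246.0, 343.8] 925 [ 0.482 -0.117  0.055]
tin_2 0.79 [243.6, 202.4] 1008 [0.481 0.235 0.023]
tin_2 0.73 [246.0, 343.8] 925 [ 0.482 -0.117  0.055]
```

View pics/topz.png

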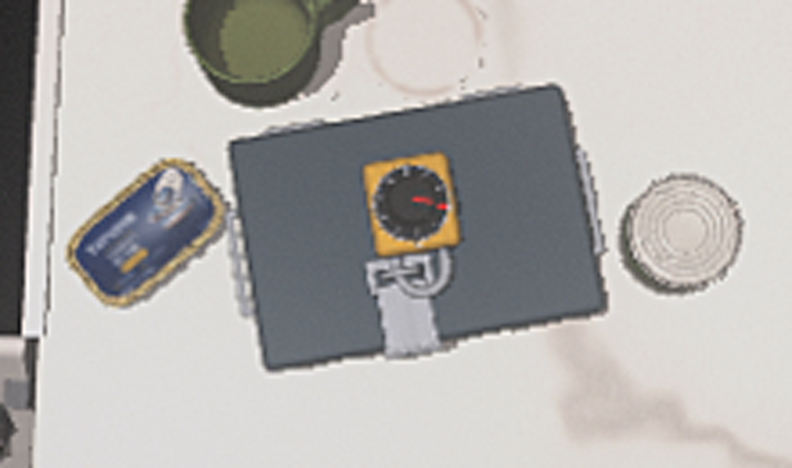

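{"api": "play_rows", "payload": {"plan": [20, -18, 0, 0, 0, 0, 35, -31, 0, 0, 0, 0, 35, -31, 0, 0, 0, 0, 35, -31, 0, 0, 0, 0, 35, -31, 0, 0, 0, 0, 35, -31, 0, 0, 0, 0, 35, -31, 0, 0, 0, 0, 35, -31, 0, 0, 0, 0, 35, -31, 0, 0, 0, 0, 35, -31, 0, 0, 0, 0, 35, -31, 0, 0, 0, 0, 35, -31, 0, 0, 0, 0, 35, -31, 0, 0, 0, 0, 35, -31, 0, 0, 0, 0, 15, -13, 0, 0, 0, 0, 0, 0, 0, 0, 0, 0], "hand": 100}}

```text
clock: 2.7
eef_pos: [0.4908, 0.0617, 0.242]
tool_rot: [0.992, 0.129, -0.0, 0.0]
ft_force: [-0.2, -0.2, -0.1]
grip_width: 0.0854
```

```bash
python3 - <<'E'
from h import *
o=bot.get_obs(); print(o["clock"],o["joint_pos"].round(3) if hasattr(o["joint_pos"],"round") else o["joint_pos"],o["eef_pos"],o["tool_rot"])
c=bot.camera("wrist"); cv2.imwrite("pics/w1.png",c["frame"])
for q in ["lock_center","bend","dial_grip","red_mark","staple"]:
    for r in bot.outline_of(q,"wrist")[:2]:
        m=r["mask"]; P,u,v=cloud(c,m); print(q,round(r["p"],2),r["point"],m.sum(),np.median(P,0).round(4) if len(P) else None)
P,u,v=cloud(c); print("n",len(P))
k=abs(P[:,2]-.08)<.008; print(np.median(P[k,2]))
E
```

```text
2.7 [ 0.125  0.231 -0.009  1.332 -0.     3.007] [0.49083366 0.06172726 0.24195912] [ 9.91588405e-01  1.29430434e-01 -4.02303357e-04  1.92059069e-04]
lock_center 0.95 [203.6, 288.6] 4582 [0.4958 0.0568 0.1077]
bend 0.8 [251.2, 288.1] 469 [0.4453 0.0437 0.0965]
dial_grip 0.82 [206.9, 291.4] 2196 [0.4959 0.0578 0.1233]
red_mark 0.69 [204.3, 289.2] 2153 [0.496  0.0579 0.1238]
staple 0.97 [194.2, 258.5] 30079 [0.493  0.0586 0.0806]
staple 0.59 [151.2, 122.8] 5270 [0.4806 0.2336 0.0234]
n 234303
0.08062756573446239
```

View pics/w1.png

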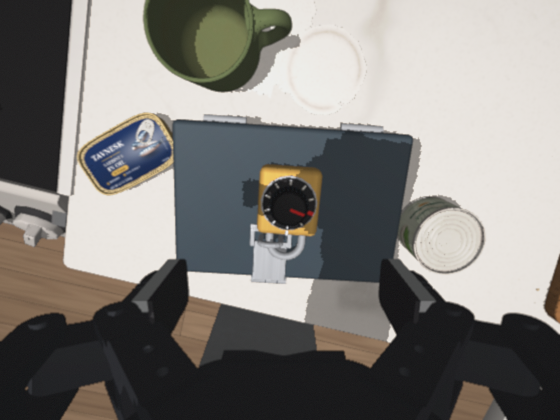

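```bash
python3 - <<'E'
from h import *
c=bot.camera("wrist"); f=c["frame"]
cv2.imwrite("pics/w1z.png",cv2.resize(f[150:300,220:350],None,fx=5,fy=4*1.0,interpolation=cv2.INTER_CUBIC)) if 0 else cv2.imwrite("pics/w1z.png",cv2.resize(f[150:295,215:365],None,fx=4,fy=4,interpolation=cv2.INTER_CUBIC))
hsv=cv2.cvtColor(f,cv2.COLOR_BGR2HSV); h,s,v=cv2.split(hsv)
P,u,vv=cloud(c)
# box lid
m=np.zeros(f.shape[:2],bool); m[vv,u]=abs(P[:,2]-.0805)<.004
L=P[m[vv,u]]; L=L[(abs(L[:,0]-.48)<.12)&(abs(L[:,1]-.055)<.14)]
print("lid",cv2.minAreaRect((L[:,:2]*1000).astype(np.float32)),L[:,2].mean())
# brass top: project at plane z=.106
y=((h>10)&(h<30)&(s>120)&(v>80)); y[:150]=0;y[250:]=0;y[:,:230]=0;y[:,350:]=0
p=np.argwhere(y)[:,::-1]; W=onplane(c,p,.080+.026)
print("brass n",len(p),cv2.minAreaRect((W[:,:2]*1000).astype(np.float32)))
rd=((h<8)|(h>172))&(s>130)&(v>80); rd[:150]=0;rd[250:]=0;rd[:,:230]=0;rd[:,350:]=0
p=np.argwhere(rd)[:,::-1]; print("red",p.tolist())
k=P[(P[:,2]>.122)&(P[:,2]<.132)&(np.hypot(P[:,0]-.49,P[:,1]-.058)<.04)]
print("knob",len(k),k.min(0),k.max(0),cv2.minEnclosingCircle((k[:,:2]*1000).astype(np.float32)),np.median(k[:,2]))
E
```

```text
lid ((507.28448486328125, 62.76408386230469), (214.9753875732422, 226.80630493164062), 11.303000450134277) 0.08063428769175214
brass n 1492 ((493.94610595703125, 56.905433654785156), (60.284645080566406, 52.404449462890625), 10.782373428344727)
red [[288, 208], [289, 208], [290, 208], [291, 208], [292, 208], [288, 209], [289, 209], [290, 209], [291, 209], [292, 209], [293, 209], [294, 209], [295, 209], [307, 209], [289, 210], [290, 210], [291, 210], [292, 210], [293, 210], [294, 210], [295, 210], [296, 210], [297, 210], [306, 210], [307, 210], [308, 210], [309, 210], [310, 210], [291, 211], [292, 211], [293, 211], [294, 211], [295, 211], [296, 211], [297, 211], [298, 211], [299, 211], [300, 211], [305, 211], [306, 211], [307, 211], [308, 211], [309, 211], [310, 211], [311, 211], [293, 212], [294, 212], [295, 212], [296, 212], [297, 212], [298, 212], [299, 212], [300, 212], [301, 212], [302, 212], [305, 212], [306, 212], [307, 212], [308, 212], [309, 212], [310, 212], [311, 212], [296, 213], [297, 213], [298, 213], [299, 213], [300, 213], [301, 213], [302, 213], [306, 213], [307, 213], [308, 213], [309, 213], [310, 213], [299, 214], [300, 214], [301, 214], [302, 214], [309, 214]]
knob 1130 [0.47674593 0.04094644 0.12207682] [0.50854941 0.07238359 0.12862161] ((492.6075439453125, 56.712093353271484), 16.081714630126953) 0.1264225732138488
```

View pics/w1z.png

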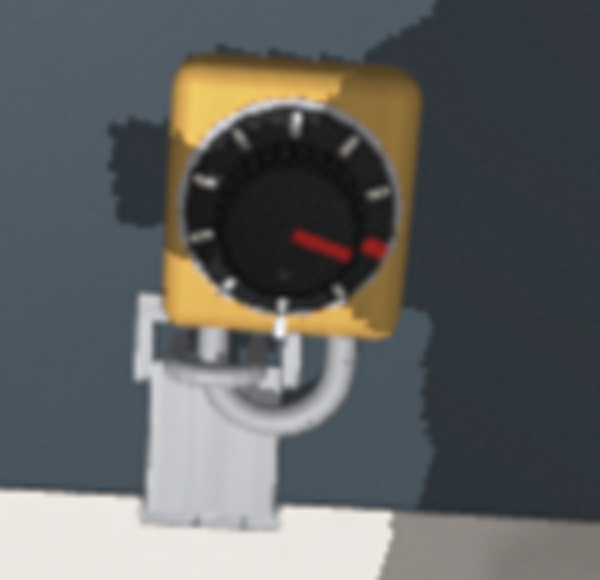

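{"api": "play_rows", "payload": {"plan": [1, 5, 0, 0, 0, -0.05, 0, 0, 9, 0, 0, -0.16, 0, 0, 9, 0, 0, -0.16, 0, 0, 9, 0, 0, -0.16, 0, 0, 9, 0, 0, -0.16, 0, 0, 9, 0, 0, -0.16, 0, 0, 9, 0, 0, -0.16, 0, 0, 9, 0, 0, -0.16, 0, 0, 9, 0, 0, -0.16, 0, 0, 9, 0, 0, -0.12, 0, 0, 12, 0, 0, 0, 0, 0, 8, 0, 0, 0, 0, 0, 0, 0, 0, 0], "hand": 60}}

```text
clock: 4.68
eef_pos: [0.4923, 0.0563, 0.1406]
tool_rot: [0.657, 0.753, -0.001, -0.001]
ft_force: [0.0, 0.7, -0.1]
grip_width: 0.0512
```

```bash
cat > look.py <<'E'
from h import *
import sys
o=bot.get_obs(); print(o["clock"],np.round(o["joint_pos"],3),np.round(o["eef_pos"],4),np.round(R.from_quat(o["tool_rot"]).as_matrix()[:,0],3),o["ft_force"],o["grip_width"])
n=sys.argv[1]
for cam in sys.argv[2:]:
    c=bot.camera(cam); f=c["frame"]
    if cam=="side": q=proj(c,[.48,.055,.1])[0].astype(int); f=f[max(q[1]-60,0):q[1]+60,q[0]-70:q[0]+70]; f=cv2.resize(f,None,fx=5,fy=5,interpolation=cv2.INTER_CUBIC)
    if cam=="top": q=proj(c,[.48,.055,.1])[0].astype(int); f=f[q[1]-60:q[1]+60,q[0]-70:q[0]+70]; f=cv2.resize(f,None,fx=5,fy=5,interpolation=cv2.INTER_CUBIC)
    cv2.imwrite(f"pics/{cam}_{n}.png",f)
E
python3 look.py a wrist side
```

```text
4.675 [ 0.114  0.303 -0.187  1.082  0.     1.549] [0.4923 0.0563 0.1406] [-0.135  0.991  0.   ] [ 0.02342094  0.67523235 -0.06503567] 0.05118701273276484
```

View pics/wrist_a.png

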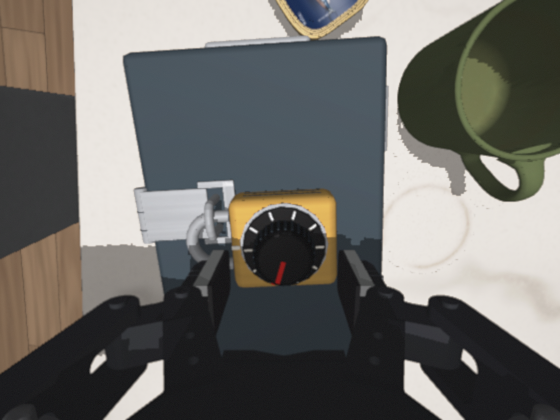

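View pics/side_a.png

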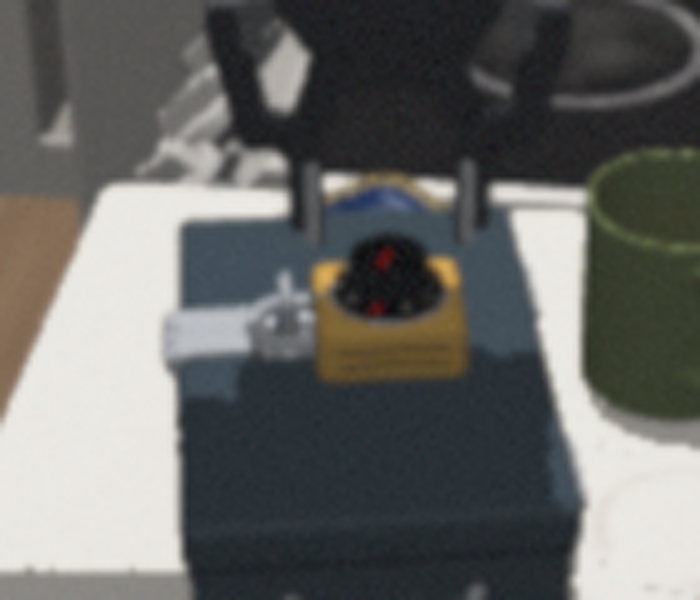

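{"api": "play_rows", "payload": {"plan": [0, 0, 10, 0, 0, 0, 0, 0, 6, 0, 0, 0, 0, 0, 0, 0, 0, 0]}}

```text
clock: 5.15
eef_pos: [0.4922, 0.0565, 0.1245]
tool_rot: [0.657, 0.754, -0.001, -0.001]
ft_force: [0.1, -0.3, 0.9]
grip_width: 0.0514
```

{"api": "play_rows", "payload": {"plan": [0, 0, 0, 0, 0, 0, 0, 0, 0, 0, 0, 0, 0, 0, 0, 0, 0, 0, 0, 0, 0, 0, 0, 0, 0, 0, 0, 0, 0, 0], "hand": 25}}

```text
clock: 5.78
eef_pos: [0.4928, 0.0565, 0.1258]
tool_rot: [0.657, 0.754, 0.0, 0.0]
ft_force: [-2.7, 0.1, 5.9]
grip_width: 0.0288
```

```bash
python3 look.py b wrist side
```

```text
5.775 [ 0.114  0.317 -0.21   1.044  0.     1.548] [0.4928 0.0565 0.1258] [-0.137  0.991  0.   ] [-2.65770704  0.081997    5.87315621] 0.028838483200188995
```

View pics/wrist_b.png

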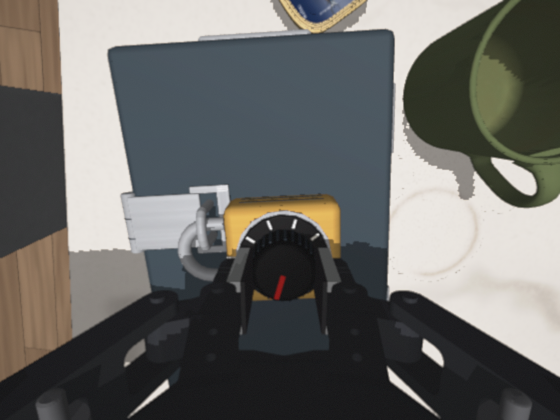

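View pics/side_b.png

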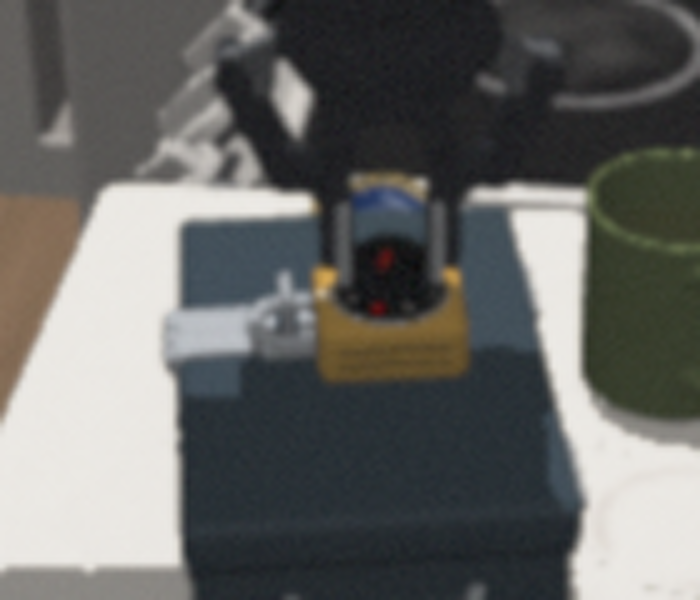

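{"api": "play_rows", "payload": {"plan": [0, 0, 0, 0, 0, 0.1, 0, 0, 0, 0, 0, 0.13, 0, 0, 0, 0, 0, 0.13, 0, 0, 0, 0, 0, 0.13, 0, 0, 0, 0, 0, 0.14, 0, 0, 0, 0, 0, 0, 0, 0, 0, 0, 0, 0.13, 0, 0, 0, 0, 0, 0.13, 0, 0, 0, 0, 0, 0.13, 0, 0, 0, 0, 0, 0.13, 0, 0, 0, 0, 0, 0.1, 0, 0, 0, 0, 0, 0]}}

```text
clock: 7.38
eef_pos: [0.4918, 0.057, 0.1258]
tool_rot: [0.974, 0.227, -0.001, -0.001]
ft_force: [-5.1, 0.8, 7.4]
grip_width: 0.0282
```

```bash
python3 look.py c wrist top
```

```text
7.375 [ 1.150e-01  3.160e-01 -2.110e-01  1.045e+00  1.000e-03  2.799e+00] [0.4918 0.057  0.1258] [ 0.897  0.442 -0.001] [-5.13786558  0.81710293  7.4380338 ] 0.028248880964289243
```

View pics/wrist_c.png

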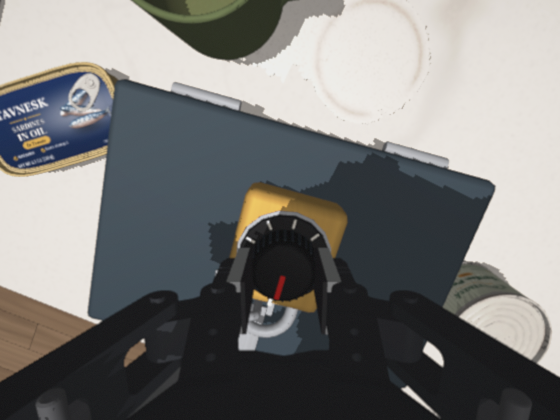

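{"api": "play_rows", "payload": {"plan": [0, 0, 0, 0, 0, 0, 0, 0, 0, 0, 0, 0, 0, 0, 0, 0, 0, 0, 0, 0, -10, 0, 0, 0, 0, 0, -15, 0, 0, 0, 0, 0, -15, 0, 0, 0, 0, 0, -15, 0, 0, 0, 0, 0, 0, 0, 0, 0], "hand": 60}}

```text
clock: 8.48
eef_pos: [0.4941, 0.0567, 0.1823]
tool_rot: [0.974, 0.227, 0.002, 0.0]
ft_force: [-0.7, 0.0, -0.2]
grip_width: 0.0513
```

```bash
python3 look.py d wrist; python3 - <<'E'
import cv2
f=cv2.imread("pics/wrist_d.png")[150:330,190:390]
cv2.imwrite("pics/wrist_dz.png",cv2.resize(f,None,fx=3.3,fy=3.3,interpolation=cv2.INTER_CUBIC))
E
```

```text
8.475 [ 0.114  0.267 -0.12   1.18   0.     2.798] [0.4941 0.0567 0.1823] [0.897 0.442 0.004] [-0.69208589  0.0227679  -0.21663476] 0.05130499476778189
```

View pics/wrist_dz.png

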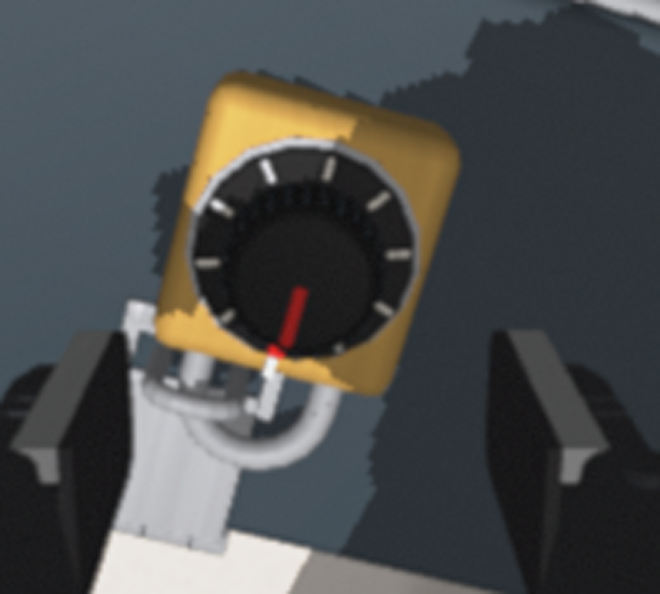

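```bash
python3 - <<'E'
from h import *
c=bot.camera("wrist"); f=c["frame"]
h,s,v=cv2.split(cv2.cvtColor(f,cv2.COLOR_BGR2HSV))
y=((h>10)&(h<30)&(s>120)&(v>60)).astype(np.uint8); y[:160]=0;y[275:]=0;y[:,:225]=0;y[:,335:]=0
p=np.argwhere(y)[:,::-1]; W=onplane(c,p,.0805+.026)
print(len(p),cv2.minAreaRect((W[:,:2]*1000).astype(np.float32)))
P,u,vv=cloud(c)
k=P[(abs(P[:,2]-.1065)<.002)&(np.hypot(P[:,0]-.493,P[:,1]-.057)<.05)]
k=k[:,:2]*1000
print(len(k),cv2.minAreaRect(k.astype(np.float32)))
k=P[(P[:,2]>.122)&(P[:,2]<.132)&(np.hypot(P[:,0]-.49,P[:,1]-.058)<.04)]
print("knob",len(k),cv2.minEnclosingCircle((k[:,:2]*1000).astype(np.float32)))
E
```

```text
2479 ((495.3497009277344, 57.44567108154297), (60.609256744384766, 52.36272430419922), 10.83415699005127)
2522 ((486.2642517089844, 55.30854415893555), (73.19605255126953, 51.739288330078125), 10.649371147155762)
knob 1849 ((493.26458740234375, 56.44765853881836), 16.138031005859375)
```

{"api": "play_rows", "payload": {"plan": [0, 0, 0, 0, 0, 0.09, 0, 0, 0, 0, 0, 0.09, 0, 0, 8, 0, 0, 0.09, 0, 0, 16, 0, 0, 0, 0, 0, 16, 0, 0, 0, 0, 0, 16, 0, 0, 0, 0, 0, 14, 0, 0, 0, 0, 0, 10, 0, 0, 0, 0, 0, 0, 0, 0, 0], "hand": 95}}

```text
clock: 9.7
eef_pos: [0.4922, 0.0564, 0.0994]
tool_rot: [0.996, 0.094, -0.001, 0.0]
ft_force: [0.9, 0.3, -0.0]
grip_width: 0.081
```

```bash
python3 look.py e wrist side
```

```text
9.7 [ 0.114  0.345 -0.247  0.981 -0.     3.068] [0.4922 0.0564 0.0994] [ 0.982  0.187 -0.002] [ 0.90961236  0.27784353 -0.03076216] 0.08104101584194072
```

View pics/wrist_e.png

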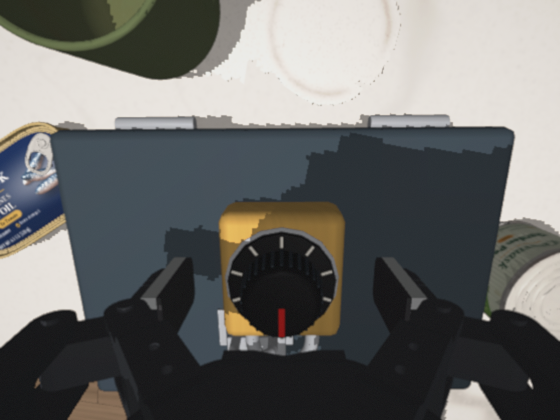

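View pics/side_e.png

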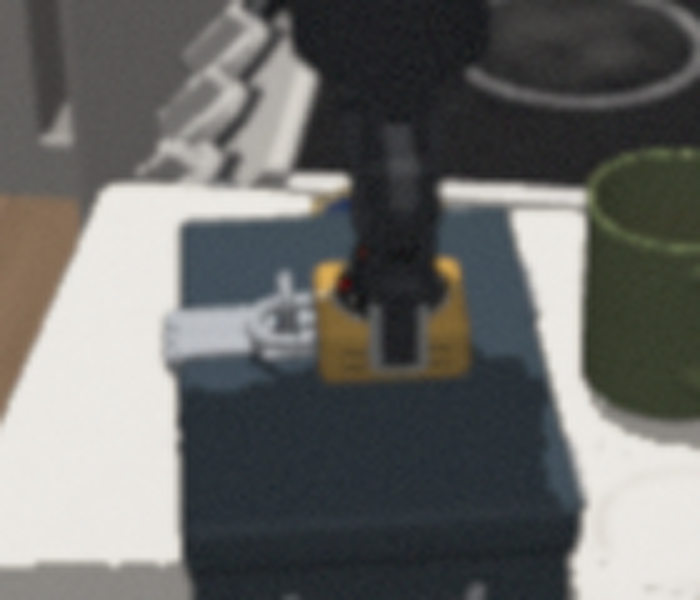

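{"api": "play_rows", "payload": {"plan": [0, 0, 0, 0, 0, 0, 0, 0, 0, 0, 0, 0, 0, 0, 0, 0, 0, 0, 0, 0, 0, 0, 0, 0, 0, 0, 0, 0, 0, 0, 0, 0, 0, 0, 0, 0], "hand": 40}}

```text
clock: 10.55
eef_pos: [0.4937, 0.0568, 0.1014]
tool_rot: [0.996, 0.094, 0.001, -0.0]
ft_force: [-1.6, 0.8, 5.4]
grip_width: 0.0521
```

```bash
python3 look.py f wrist side
```

```text
10.55 [ 0.114  0.342 -0.244  0.982  0.     3.068] [0.4937 0.0568 0.1014] [0.982 0.187 0.002] [-1.58716128  0.83151493  5.44105886] 0.052089809536917615
```

View pics/wrist_f.png

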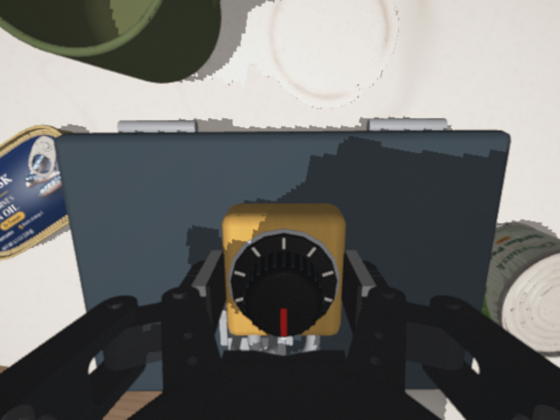

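View pics/side_f.png

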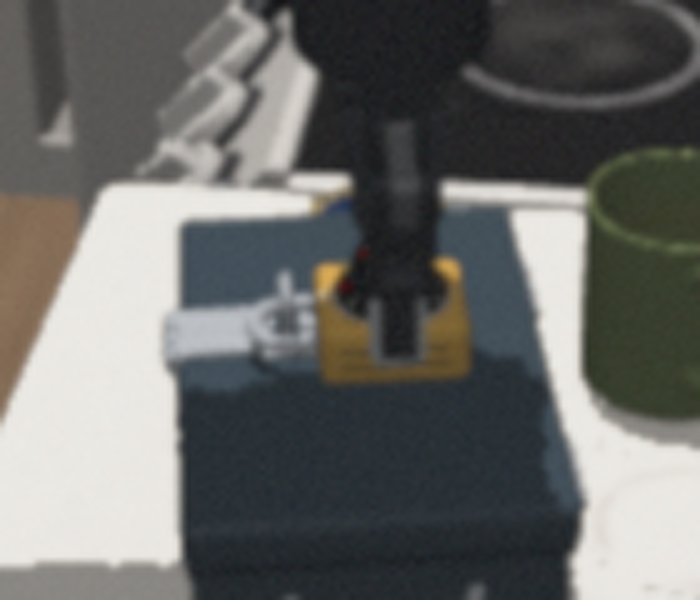

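{"api": "play_rows", "payload": {"plan": [0, 0, -2, 0, 0, 0, 0, 0, -1, 0, 0, 0, 0, 0, 0, 0, 0, 0]}}

```text
clock: 11.02
eef_pos: [0.4923, 0.0564, 0.1026]
tool_rot: [0.996, 0.094, -0.001, 0.0]
ft_force: [0.0, 0.4, -5.0]
grip_width: 0.0527
```

{"api": "play_rows", "payload": {"plan": [2, 0, 0, 0, 0, 0, 4, 0, 0, 0, 0, 0, 4, 0, 0, 0, 0, 0, 3, 0, 0, 0, 0, 0, 2, 0, 0, 0, 0, 0, 2, 0, 0, 0, 0, 0, 2, 0, 0, 0, 0, 0]}}

```text
clock: 11.9
eef_pos: [0.5115, 0.0602, 0.1032]
tool_rot: [0.996, 0.094, -0.0, -0.0]
ft_force: [-2.2, 0.9, -4.8]
grip_width: 0.0523
```

```bash
python3 look.py g side
```

```text
11.9 [ 0.117  0.374 -0.191  1.006  0.     3.071] [0.5115 0.0602 0.1032] [ 0.982  0.187 -0.   ] [-2.15240592  0.86682761 -4.84818991] 0.052309088956215215
```

View pics/side_g.png

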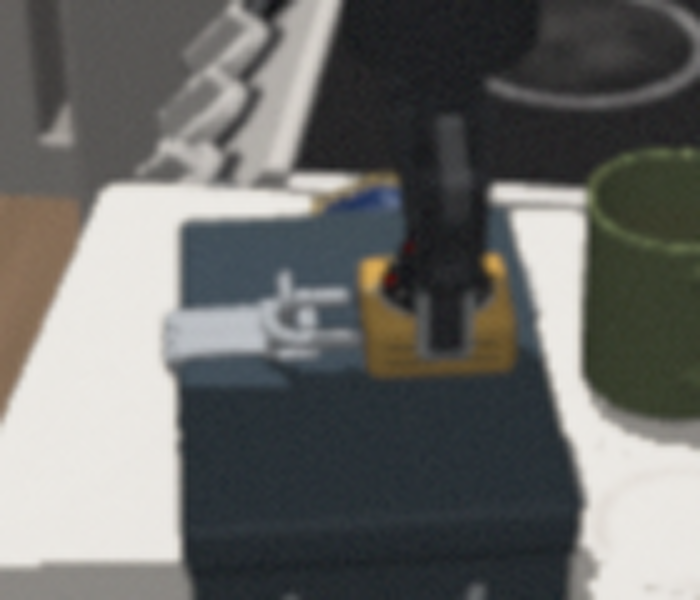

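{"api": "play_rows", "payload": {"plan": [2, 0, 0, 0, 0, 0, 2, 0, 0, 0, 0, 0, 2, 0, 0, 0, 0, 0, 2, 0, 0, 0, 0, 0, 1.5, 0, 0, 0, 0, 0, 0, 0, 0, 0, 0, 0]}}

```text
clock: 12.7
eef_pos: [0.5191, 0.0616, 0.1027]
tool_rot: [0.996, 0.094, -0.002, 0.0]
ft_force: [-5.7, 0.7, -4.5]
grip_width: 0.0521
```

{"api": "play_rows", "payload": {"plan": [1, 0, 0, 0, 0, 0, 1, 0, 0, 0, 0, 0]}}

```text
clock: 12.95
eef_pos: [0.5194, 0.0617, 0.1022]
tool_rot: [0.996, 0.094, -0.004, 0.0]
ft_force: [-9.1, -0.9, -4.1]
grip_width: 0.0521
```

```bash
python3 look.py h wrist side
```

```text
12.95 [ 0.118  0.394 -0.163  1.021 -0.     3.072] [0.5194 0.0617 0.1022] [ 0.982  0.187 -0.007] [-9.12058628 -0.92898344 -4.07921981] 0.052072177787363935
```

View pics/side_h.png

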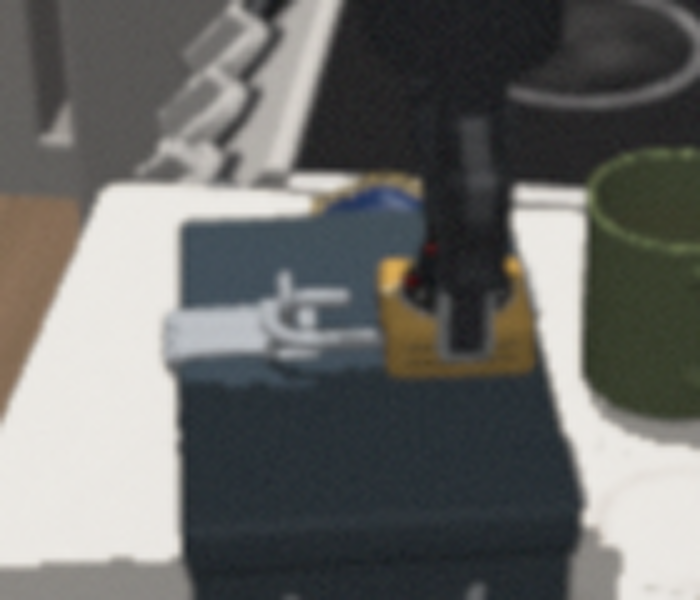

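View pics/wrist_h.png

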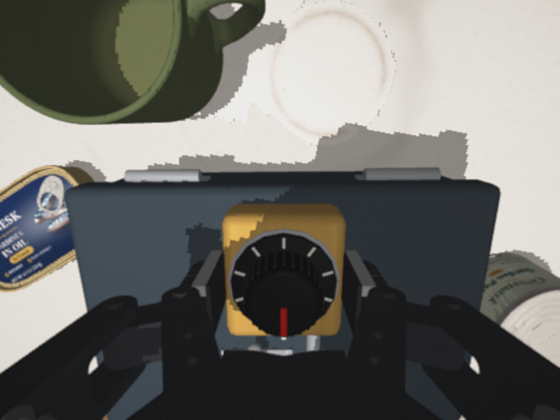

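{"api": "play_rows", "payload": {"plan": [-2, 0, 0, 0, 0, 0, -4, 0, 0, 0, 0, 0, -5, 0, 0, 0, 0, 0, -5, 0, 0, 0, 0, 0, -5, 0, 0, 0, 0, 0, -5, 0, 0, 0, 0, 0, -4, 0, 0, 0, 0, 0, -3, 0, 0, 0, 0, 0, -1.3, 0, 0, 0, 0, 0, 0, 0, 0, 0, 0, 0]}}

```text
clock: 14.3
eef_pos: [0.4892, 0.0558, 0.1033]
tool_rot: [0.996, 0.094, 0.0, -0.0]
ft_force: [-0.3, 0.9, -5.2]
grip_width: 0.0528
```

```bash
python3 look.py i top side
```

```text
14.3 [ 0.114  0.334 -0.251  0.985  0.     3.067] [0.4892 0.0558 0.1033] [0.982 0.187 0.   ] [-0.33903335  0.93244358 -5.15957358] 0.05279517062517663
```

View pics/side_i.png

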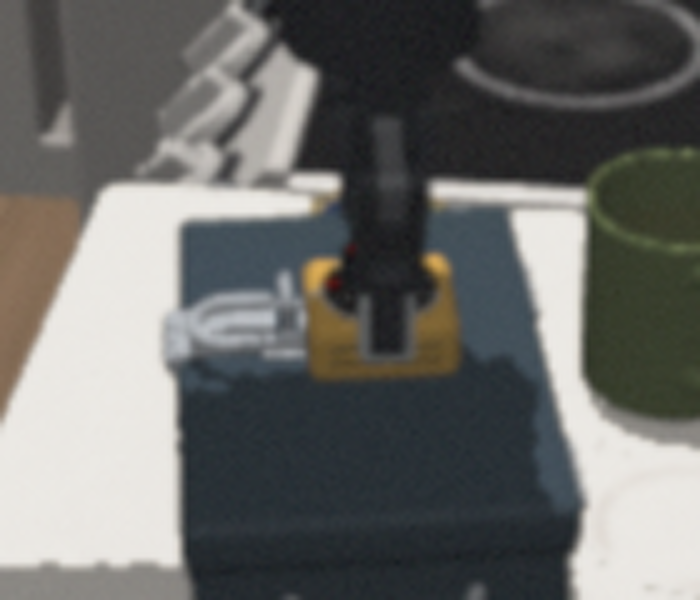

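View pics/top_i.png

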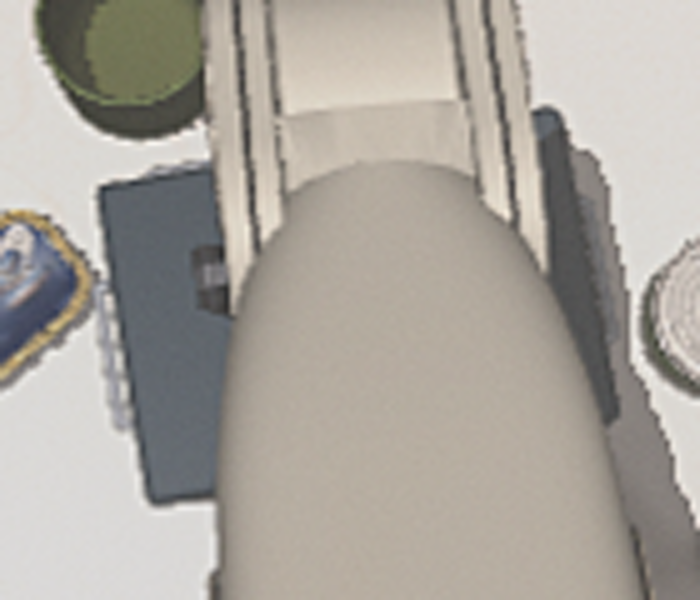

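{"api": "play_rows", "payload": {"plan": [0, 0, -2, 0, 0, 0, 0, 0, -3, 0, 0, 0, 0, 0, -3, 0, 0, 0, 0, 0, 0, 0, 0, 0]}}

```text
clock: 14.9
eef_pos: [0.4895, 0.0559, 0.1117]
tool_rot: [0.996, 0.094, 0.0, -0.0]
ft_force: [0.5, 0.2, -5.3]
grip_width: 0.0524
```

```bash
python3 look.py j side
```

```text
14.9 [ 0.114  0.325 -0.24   1.005 -0.     3.067] [0.4895 0.0559 0.1117] [0.982 0.187 0.001] [ 0.47826119  0.16976314 -5.34952582] 0.05244422526495143
```

View pics/side_j.png

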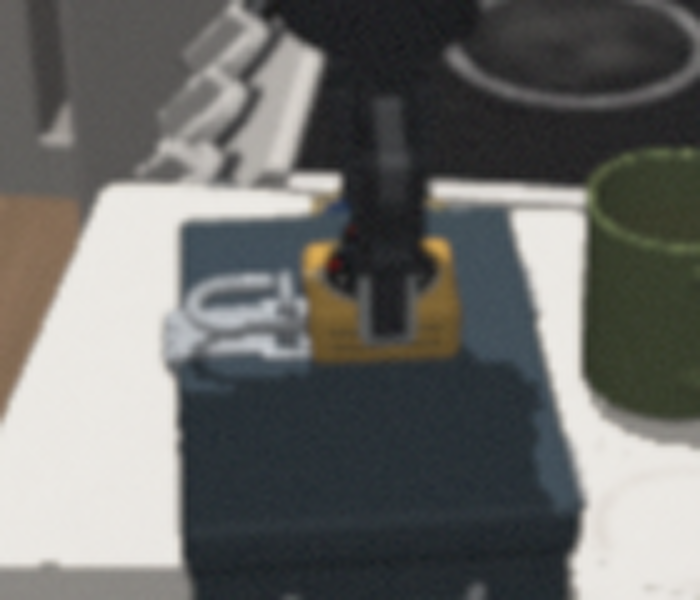

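{"api": "play_rows", "payload": {"plan": [0, 0, -4, 0, 0, 0, 0, 0, -6, 0, 0, 0, 0, 0, -8, 0, 0, 0, 0, 0, -12, 0, 0, 0, 0, 0, -16, 0, 0, 0, 0, 0, -20, 0, 0, 0, 0, 0, -20, 0, 0, 0, 0, 0, -20, 0, 0, 0, 0, 0, -20, 0, 0, 0, 0, 0, -20, 0, 0, 0, 0, 0, -16, 0, 0, 0, 0, 0, -10, 0, 0, 0, 0, 0, -5, 0, 0, 0, 0, 0, 0, 0, 0, 0]}}

```text
clock: 16.7
eef_pos: [0.4891, 0.0558, 0.2884]
tool_rot: [0.996, 0.094, 0.0, -0.0]
ft_force: [-0.3, 0.4, -5.6]
grip_width: 0.0528
```

```bash
python3 look.py k wrist; python3 - <<'E'
from h import *
c=bot.camera("side"); cv2.imwrite("pics/side_k.png",c["frame"])
E
```

```text
16.7 [0.114 0.21  0.085 1.446 0.    3.067] [0.4891 0.0558 0.2884] [0.982 0.187 0.   ] [-0.3065398   0.41959495 -5.58887214] 0.052840195218862386
```

View pics/side_k.png

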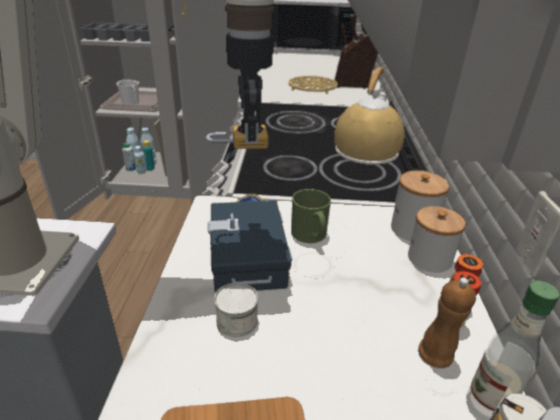

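View pics/wrist_k.png

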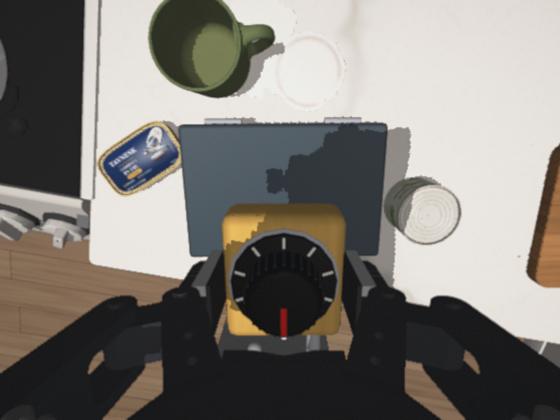

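{"api": "play_rows", "payload": {"plan": [-3, 0, 0, 0, 0, 0, -7, 0, 0, 0, 0, 0, -12, 0, 0, 0, 0, 0, -16, 0, 0, 0, 0, 0, -18, 0, 0, 0, 0, 0, -18, 0, 0, 0, 0, 0, -18, 0, 0, 0, 0, 0, -18, 0, 0, 0, 0, 0, -16, 0, 0, 0, 0, 0, -12, 0, 0, 0, 0, 0, -7, 0, 0, 0, 0, 0, -3, 0, 0, 0, 0, 0, 0, 0, 0, 0, 0, 0, 0, 0, 0, 0, 0, 0]}}

```text
clock: 18.55
eef_pos: [0.3442, 0.0282, 0.2883]
tool_rot: [0.996, 0.094, 0.0, -0.0]
ft_force: [-0.5, 0.8, -5.9]
grip_width: 0.0523
```

```bash
python3 look.py l wrist; python3 - <<'E'
from h import *
c=bot.camera("side"); f=c["frame"][60:270,140:340]
cv2.imwrite("pics/side_l.png",cv2.resize(f,None,fx=2.8,fy=2.8,interpolation=cv2.INTER_CUBIC))
c=bot.camera("top")
for q in ["mug","tin_1","tin_2"]:
    q="mug_1" if q=="mug" else q
    for r in bot.outline_of(q,"top")[:2]:
        P,u,v=cloud(c,r["mask"]); print(q,r["p"],np.median(P,0).round(3))
E
```

```text
18.55 [ 0.082 -0.087 -0.236  1.422  0.     3.036] [0.3442 0.0282 0.2883] [0.982 0.187 0.   ] [-0.51713304  0.8168353  -5.86471702] 0.05232107186563449
mug_1 0.57 [0.624 0.162 0.027]
tin_1 0.63 [ 0.482 -0.119  0.055]
tin_1 0.58 [0.479 0.235 0.023]
tin_2 0.63 [ 0.482 -0.119  0.055]
tin_2 0.58 [0.479 0.235 0.023]
```

View pics/side_l.png

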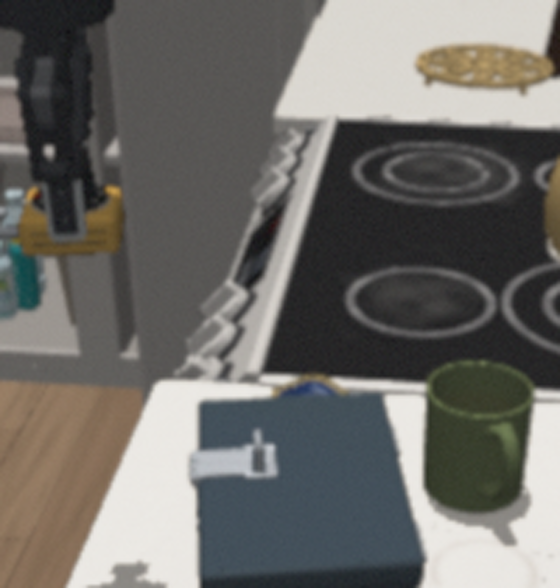

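View pics/wrist_l.png

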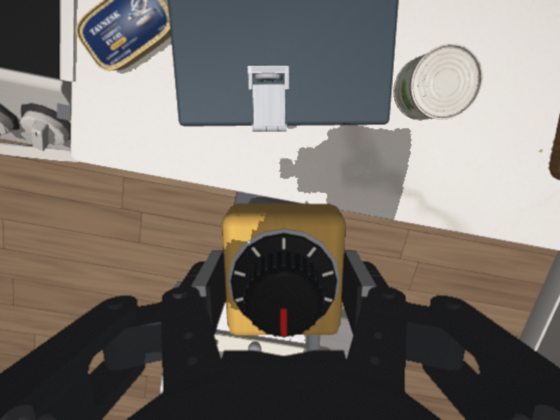

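```bash
python3 - <<'E'
from h import *
bot.job_done(); o=bot.get_obs(); print(o["clock"],o["eef_pos"],o["grip_width"],o["ft_force"])
E
```

```text
the job is handed in; nothing more can be done
the job is handed in; nothing more can be done
```

The padlock is off the staple and held up open and level. I handed the job in at about 18.8 s on the robot's clock.

- **Dial:** I gripped the knob and turned it two notches clockwise. After I let go, the picture showed the red mark in line with the white line, and it was still there in the last wrist picture.
- **Shackle:** I gripped the body across its y faces and drew it back about 28 mm. The resistance was about 2 N, rising to about 9 N at the stop. I then brought the body forward about 31 mm, so the staple stood in the gap, and lifted it straight off with no extra force.
- **Final pose:** The lock hangs level with its dial on top, its underside about 18 cm above the lid. It is in front of the box, so it is past the worktop's front edge and over the floor. The grip was steady: width 52 mm and a load of about 5–6 N that did not change from the lift on.
- **Mug and tins:** In the last top picture each was within about 2 mm of where it first measured, which is within camera error.
- **Not confirmed:** I last saw the shackle open in the side picture after the lift. In the last side picture its bend was cut off by the crop, so I did not see it again before handing in. The robot's state could not be read after hand-in.

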